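Stow the hook clamp and roll the tambour store shut

TASK

Before the flight case is packed, put the open-jawed hook clamp (not the similar one with the closed ring) into the roll-top tambour store, setting it down on the floor inside rather than dropping it. Then roll the slatted door fully shut over it.

Things in the scene. Friction and masses are not known exactly. Their poses are not given: they have to be found in the camera images.
- hook_clamp: Loose aluminium pipe clamp lying flat, 32 mm high, 0.25 kg. Origin: underside, below the centre of its grip block (x -20 to 24, y -16 to 16 mm, flat sides). At +x (to 75 mm, y -27 to 27) an open hook jaw with a wide gap on its -y side; at -x a bolt with dark wing nut, to -45 mm. A similar clamp has a closed ring instead.
- store: Fixed half-round roll-top box, 375 deep (x), 332 wide, 206 mm high. Origin: centre of underside; front faces its -x. Inner floor 12 mm up, inside y +-147; side walls full height. Front panel at x -171 to -157, 71 mm high. Fixed black cover over the back half. With the door rolled back the front half is open above: load there, e.g. clamp lengthways (its x along the store's x), origin near x -90, y 0.
- tambour_pull (a point): Grip point of the door's dark steel pull: a fin mid-width on the leading slat, 36 mm wide along the store's y (pinch its flat ends), 16-20 mm thick, 46 mm proud. This point is 36 mm out from the slats. It moves on a 215 mm radius about the store's y line at x 0, z 12: x = -215 cos a, z = 12 + 215 sin a mm, a = 24 deg + joint value. The fin can turn between the fingers.
- tambour (a joint): Door rolling angle (rad) about that line: 0 fully shut (leading slat on the front panel's top edge), 1.30 fully rolled back; starts 1.08 to 1.30. Wooden slats on a circular track of 175 mm radius, leading edge at 20 deg + joint value above the front horizontal. Stays where left; takes 2 to 7 N at the pull to move.

How it is judged (in metres and radians):
On the way:
1. the hook clamp lies released inside the store (x of hook_clamp in the frame of store between -0.15 and 0.15 m and y of hook_clamp in the frame of store between -0.14 and 0.14 m and z of hook_clamp in the frame of store below 0.045 m and contact force between hook_clamp and the fingers below 0.1 N and linear speed of hook_clamp below 0.03 m/s), for 0.2 s.
At the end, for the whole second after the job is handed in: The hook clamp lies at rest on the store's floor (its origin within 150 mm of the store's centre in x, 140 mm in y and under 45 mm above the table) and the tambour door is shut to within 0.06 rad (about 10 mm at its edge) and still (x of hook_clamp in the frame of store between -0.15 and 0.15 m and y of hook_clamp in the frame of store between -0.14 and 0.14 m and z of hook_clamp in the frame of store below 0.045 m and value of joint tambour below 0.06 rad and velocity of joint tambour between -0.03 and 0.03 rad/s and linear speed of hook_clamp below 0.02 m/s); the robot touches nothing.
It fails at once if the hook clamp is dropped (falls freely faster than 0.8 m/s, some 33 mm) or thrown (linear speed of hook_clamp above 0.8 m/s and contact force between hook_clamp and the fingers below 0.1 N).
It also fails if it takes over 58 s, if anything falls off the work surface, if the arm or the gripper's body presses on something with over 40 N, if the wrist force passes 120 N, or if a joint passes its speed limit or range.

ROBOT

A 6-joint arm with a two-finger parallel gripper is mounted at the origin on the work surface. World frame = base frame: x ahead of the robot, y to its left, z up, the work surface at z = 0. Lengths are in mm, angles in rad, forces in N, time in s.
With the tool pointing down it reaches from about 400 to 925 mm from the base axis. Payload 12.5 kg.
Tool frame: the origin (TCP) lies on the mounting face of the last link; the fingertips stand 190 mm ahead of it and the grasp point (between the pads) lies 171 mm ahead of it; x points along the fingers, y is the direction in which the jaws open and shut, and the axes are right-handed (so a half turn about x gives the same grasp; the last joint's range is limited). The gripper opens to 95 mm and grips with 3 to 60 N. Pads are 20 mm wide; open, the fingers measure 119 mm over their backs; the gripper's body (75 mm by 180 mm) begins 59 mm behind the grasp point.
Start: joints at [1.229, 0.491, 1.559, -0, 1.092, -0.106], TCP at [145.989, 607.711, 404.761] pointing down, gripper open.
Joint ranges: [-3.1, 3.1], [-0.84, 2.19], [0.05, 2.79], [-1.13, 4.28], [0.06, 2.93], [-2.69, 2.69]. Speed limits (rad/s): [2.22, 2.22, 2.79, 3.14, 3.14, 3.14].

INTERFACE

Orientations are given as [roll, pitch, yaw] about the fixed x, y, z axes, in that order (R = Rz(yaw) Ry(pitch) Rx(roll)).
In Python, from cell import env, eyes gives the robot as it stands. The module is installed in compiled form; this text tells all that it offers.
- The arm moves only by the tool jog_arm, never from a script. Its argument "deltas" is one flat list of numbers, 7 for each row, row after row: the shift along the tool's x, y, z in mm, then the turn, a rotation vector about the tool's x, y, z in rad, then the opening, from 0 (shut) to 1 (fully open). A call has 1 to 10 rows; each row shifts and turns the pose as measured when the row begins, along the tool's axes as they then stand; what a row does not reach is not made up. A row lasts 1/8 s, in which the tool goes at most 62.5 mm and 10.7 degrees, less where a joint would pass 70% of its speed; a pose out of reach is approached as far as the arm can. A call is refused whole if a number of a shift passes 62.5 or a number of a turn 0.188, either way. A call with a gripper value outside its range is refused whole. The fingers move at their own pace and stop on an object; the grip force is fixed at half the most. Time passes only in rows, so rows that do not move let the fingers close. It gives the time, the measured TCP pose, the force and the opening at its end, in the units of the state.
- env.state(): the state, without advancing time (a new reading comes with each control period).
- eyes.read_camera(name): name is "scene" or "side" or "wrist"; returns a dict with "image" (400x640x3 uint8, red, green, blue), "fovy" (degrees; the focal length in pixels is half the picture's height over the tangent of half this angle, whatever the lens; pixels are square), "cx", "cy" (the principal point, pixels), "world_from_camera" (4x4, takes a point from camera to world coordinates). Camera axes: x right, y up, looking along -z (the intrinsics and any distortion apply to the point x, -y, -z); pixel columns grow to the right and rows downward; lengths in mm; the calibration is good to about 2 mm. A picture is of the moment at which its call begins. There is no depth.
- env.job_done(): hands the job in, once; it reports no verdict.
The state is a dict: "t": time; "joints": joint angles; "qvel": joint speeds; "tau": joint torques, N m; "eef_pos": TCP position; "tcp_rot": TCP orientation; "ft_force": force on the tool from outside, world axes, zero at the start; "moment": the same for the moment, N m; "opening": opening from 0.0 (shut) to 1.0 (fully open).
Only numpy, scipy, OpenCV 4.12 (cv2) and the standard library are available. Lean on these libraries where they do the work, as an engineer would, in place of code of your own. Each camera call takes 0.05 s, during which the arm holds its last target.

## Working session

There is one attempt and no reset: what is moved stays moved. The work goes in short steps, Python scripts to look and compute and a tool call to move; the robot and the scene stay as the last step left them, time stands still between calls to the robot, and variables do not carry over. Pictures are saved under pics/ and viewed, and the job is handed in when it is done.

Besides the shell and the picture viewer there is one more tool, called after "Emit:" as a command line: name --argument value ..., lists and objects as JSON in quotes. jog_arm: Moves the arm, as the interface text tells. Its arguments: {"type":"object","properties":{"deltas":{"type":"array","items":{"type":"number"}}},"required":["deltas"]}

```bash
mkdir -p pics
cat > h.py <<'E'
import numpy as np,cv2,pickle
from cell import env,eyes
def snap(n,tag):
    c=eyes.read_camera(n); cv2.imwrite(f'pics/{tag}.png',c['image'][:,:,::-1]); pickle.dump(c,open(f'pics/{tag}.pkl','wb')); return c
def load(tag): return pickle.load(open(f'pics/{tag}.pkl','rb'))
def ray(c,u,v):
    f=200/np.tan(np.radians(c['fovy'])/2); T=np.array(c['world_from_camera'])
    d=T[:3,:3]@np.array([(u-c['cx'])/f,-(v-c['cy'])/f,-1]); return T[:3,3],d
def plane(c,u,v,z):
    o,d=ray(c,u,v); return (o+d*(z-o[2])/d[2]).round(1)
def proj(c,p):
    f=200/np.tan(np.radians(c['fovy'])/2); T=np.array(c['world_from_camera'])
    q=T[:3,:3].T@(np.array(p)-T[:3,3]); return np.array([c['cx']+f*q[0]/-q[2],c['cy']-f*q[1]/-q[2]]).round(1)
def tri(c1,p1,c2,p2):
    o1,d1=ray(c1,*p1);o2,d2=ray(c2,*p2)
    A=np.stack([d1,-d2],1); s=np.linalg.lstsq(A,o2-o1,rcond=None)[0]
    a,b=o1+s[0]*d1,o2+s[1]*d2; return ((a+b)/2).round(1),np.linalg.norm(a-b).round(1)
E
python3 - <<'E'
from h import *
for n in ['scene','side','wrist']:
    c=snap(n,n+'0'); print(n,c.keys(),c['fovy'],c['cx'],c['cy'],np.array(c['world_from_camera']).round(2).tolist())
print(env.state())
E
```

```text
scene dict_keys(['image', 'fovy', 'cx', 'cy', 'world_from_camera']) 49.60169071138602 318.29806142045095 201.21154739353554 [[0.95, 0.29, -0.09, 492.98], [-0.3, 0.91, -0.28, -340.62], [0.0, 0.3, 0.95, 880.12], [0.0, 0.0, 0.0, 1.0]]
side dict_keys(['image', 'fovy', 'cx', 'cy', 'world_from_camera']) 51.91039741181058 318.6034024344169 202.624917008678 [[-1.0, 0.01, 0.0, 555.19], [-0.01, -0.96, 0.29, 152.53], [0.01, 0.29, 0.96, 881.95], [0.0, 0.0, 0.0, 1.0]]
wrist dict_keys(['image', 'fovy', 'cx', 'cy', 'world_from_camera']) 58.402885781074346 321.3723640268606 191.61103320234548 [[0.23, -0.93, -0.28, 67.55], [0.97, 0.22, 0.07, 625.95], [-0.0, -0.28, 0.96, 383.74], [0.0, 0.0, 0.0, 1.0]]
{'t': 0.15, 'joints': array([ 1.22938607e+00,  4.91416020e-01,  1.55931379e+00,  4.12230387e-05,
        1.09165626e+00, -1.05576348e-01]), 'qvel': array([ 0.00090762, -0.00130547, -0.00333868,  0.00116408,  0.00068387,
       -0.00109305]), 'tau': array([ 1.67362748e-03, -6.12898135e+01, -2.58277005e+01,  6.92766672e-02,
        4.72659536e-02, -9.42350812e-05]), 'eef_pos': array([145.98857828, 607.69328816, 404.2975802 ]), 'tcp_rot': array([-1.7224272 ,  1.57000208, -1.95828013]), 'ft_force': array([ 0.29267002, -0.4142415 ,  0.57096087]), 'moment': array([0.01519425, 0.02044048, 0.03639322]), 'opening': 1.0010273599240174}
```

View pics/scene0.png

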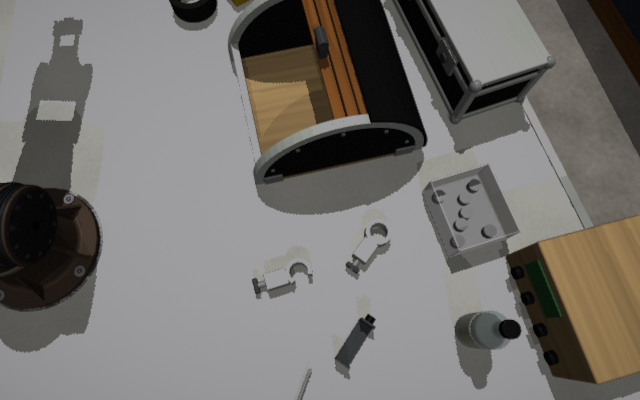

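View pics/side0.png

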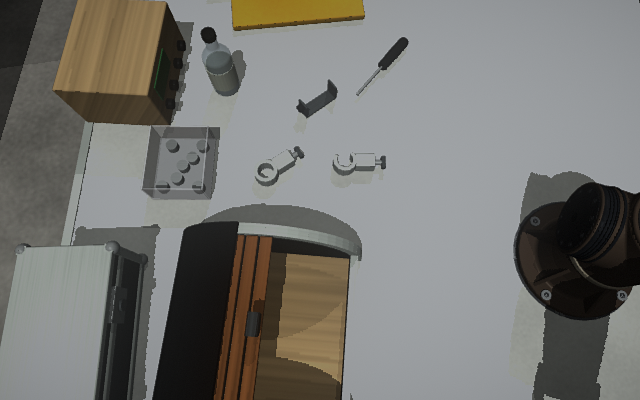

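View pics/wrist0.png

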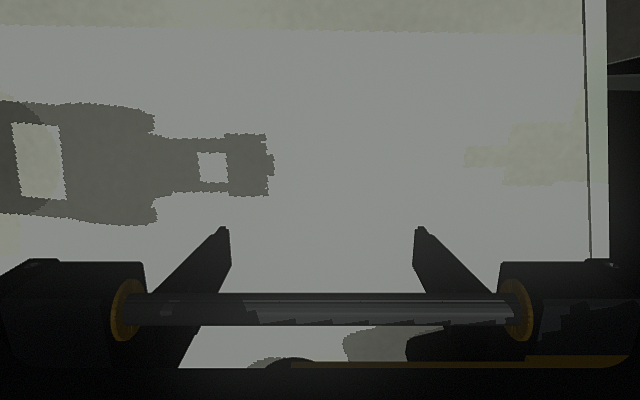

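Run:
```python
from h import *
a=load('scene0')['image'][:,:,::-1];b=load('side0')['image'][:,:,::-1]
A=cv2.resize(a[210:310,240:400],(800,500),interpolation=cv2.INTER_CUBIC)
B=cv2.resize(b[135:195,240:400],(800,300),interpolation=cv2.INTER_CUBIC)
cv2.imwrite('pics/za.png',A);cv2.imwrite('pics/zb.png',B)
cv2.imwrite('pics/zs.png',cv2.resize(a[0:190,220:440],None,fx=3,fy=3,interpolation=cv2.INTER_CUBIC))
cv2.imwrite('pics/zt.png',cv2.resize(b[200:400,140:380],None,fx=3,fy=3,interpolation=cv2.INTER_CUBIC))
```

```text
(no output)
```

View pics/za.png

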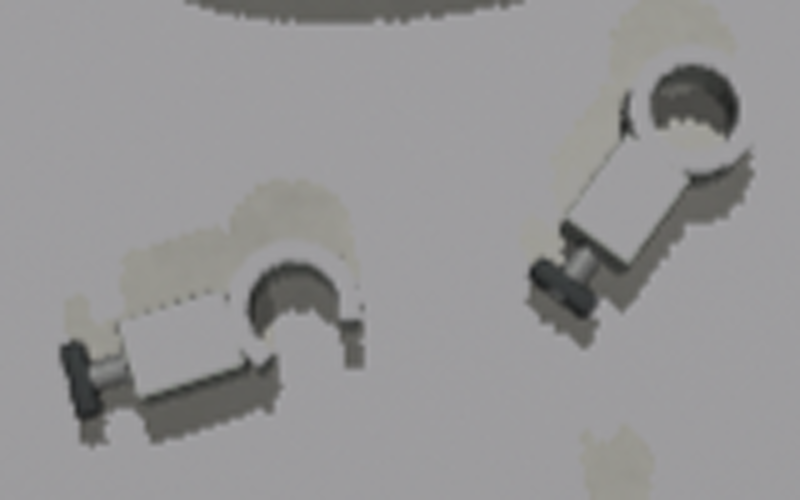

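View pics/zb.png

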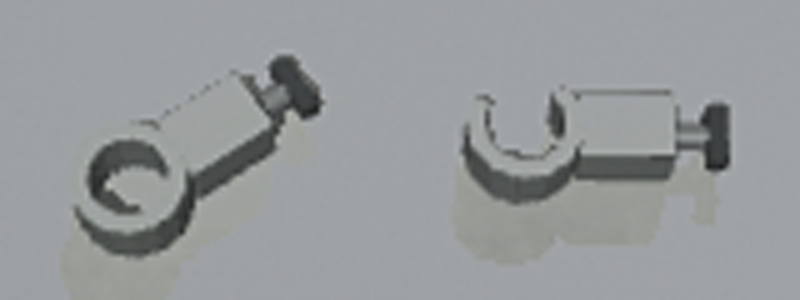

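View pics/zs.png

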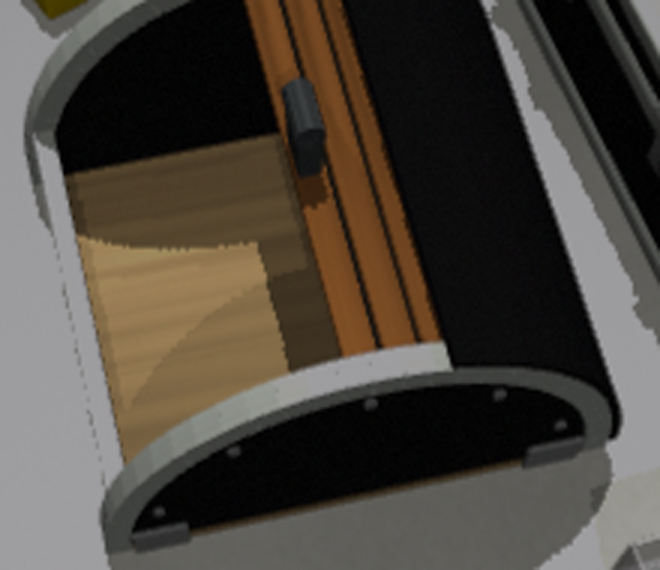

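View pics/zt.png

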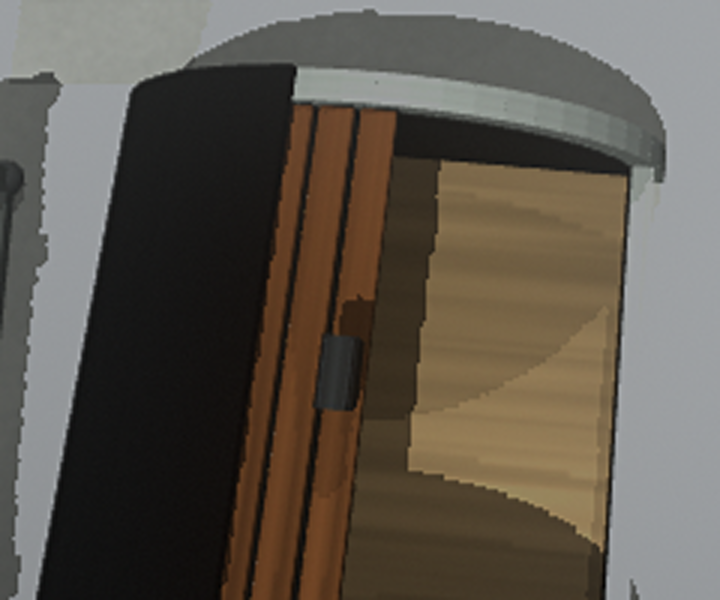

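Run:
```python
from h import *
s=load('scene0');d=load('side0')
for p in [(120,325),(225,293),(250,365),(145,398),(185,345)]: print('A',plane(s,p[0]/5+240,p[1]/5+210,32))
for p in [(578,90),(673,92),(677,155),(582,155)]: print('side',plane(d,p[0]/5+240,p[1]/5+135,32))
print('wing',plane(s,82/5+240,380/5+210,16),plane(d,715/5+240,135/5+135,16))
S=lambda x,y:(x/3+220,y/3); D=lambda x,y:(x/3+140,y/3+200)
print('foot front',plane(s,*S(105,550),0),plane(s,*S(133,548),0),'back',plane(s,*S(582,462),0),plane(s,*S(612,430),0))
print('floorline',plane(s,*S(190,530),6),plane(s,*S(525,460),6))
print('floor corners scene', plane(s,*S(68,175),12),plane(s,*S(275,135),12))
print('floor corner side', plane(d,*D(629,175),12))
print('cover corner tri',tri(s,S(450,370),d,D(293,103)),'outer',tri(s,S(445,343),d,D(296,66)))
print('fin', tri(s,S(290,85),d,D(325,408)),tri(s,S(305,130),d,D(340,370)))
print('lead near', tri(s,S(344,357),d,D(397,110)))
```

```text
A [ 427.6 -201.5   32. ]
A [ 470.1 -201.9   32. ]
A [ 471.5 -231.6   32. ]
A [ 429.3 -231.5   32. ]
A [ 449.6 -216.6   32. ]
side [ 469.5 -227.3   32. ]
side [ 426.7 -226.7   32. ]
side [ 426.  -196.2   32. ]
side [ 468.4 -195.9   32. ]
wing [ 406.3 -215.2   16. ] [ 405.9 -212.8   16. ]
foot front [458.9  -0.8   0. ] [478.5  -5.4   0. ] back [811. -40.   0.] [841.6 -22.7   0. ]
floorline [521.2  -6.8   6. ] [769.7 -28.1   6. ]
floor corners scene [512.6 303.   12. ] [677.5 289.7  12. ]
floor corner side [485.    7.5  12. ]
cover corner tri (array([698.8, -10.8, 155.2]), np.float64(1.1)) outer (array([686.7, -19.2, 211.4]), np.float64(0.4))
fin (array([654. , 163. , 229.2]), np.float64(7.0)) (array([653.9, 144. , 209.8]), np.float64(0.2))
lead near (array([6.322e+02, 6.000e-01, 1.895e+02]), np.float64(0.9))
```

```bash
cat >> h.py <<'E'
from scipy.spatial.transform import Rotation as Ro
def tool(): 
    st=env.state(); return st['eef_pos'],Ro.from_euler('xyz',st['tcp_rot']).as_matrix(),st
def togo(p,yaw,tilt=0):
    """grasp point target p; yaw = direction of tool y(jaw) mod pi; tool down"""
    e,R,st=tool(); x=np.array([0,0,-1.]); best=None
    for k in (0,np.pi):
        y=np.array([np.cos(yaw+k),np.sin(yaw+k),0]); G=np.stack([x,y,np.cross(x,y)],1)
        v=Ro.from_matrix(R.T@G).as_rotvec()
        if best is None or np.linalg.norm(v)<np.linalg.norm(best[0]): best=(v,G)
    v,G=best; t=np.array(p)-171*G[:,0]
    print('t',st['t'],'eef',e.round(1),'R',R.round(3).tolist(),'j',st['joints'].round(2),'F',st['ft_force'].round(1),'op',round(st['opening'],3))
    print('turn',v.round(4),'shift now-axes',(R.T@(t-e)).round(1),'shift goal-axes',(G.T@(t-e)).round(1))
E
python3 - <<'E'
from h import *
togo([449,-214,150],np.pi/2)
E
```

```text
t 0.15 eef [146.  607.7 404.3] R [[-0.0, 0.234, 0.972], [-0.001, 0.972, -0.234], [-1.0, -0.001, -0.0]] j [ 1.23  0.49  1.56  0.    1.09 -0.11] F [ 0.3 -0.4  0.6] op 1.001
turn [-2.359e-01 -2.000e-04  8.000e-04] shift now-axes [  83.8 -728.1  486.6] shift goal-axes [  83.3 -821.7  303. ]
```

Emit:
jog_arm --deltas '[-30, 0, 0, -0.118, 0, 0, 1, -30, 0, 0, -0.118, 0, 0, 1, 0, -38, 42, 0, 0, 0, 1, 0, -38, 42, 0, 0, 0, 1, 0, -38, 42, 0, 0, 0, 1, 0, -38, 42, 0, 0, 0, 1, 0, -38, 42, 0, 0, 0, 1, 0, -38, 42, 0, 0, 0, 1, 0, -38, 42, 0, 0, 0, 1, 0, -38, 42, 0, 0, 0, 1]'

```text
t: 1.4
eef_pos: [492.1, 299.9, 464.7]
tcp_rot: [-1.99, 1.567, -1.975]
ft_force: [0.2, -0.0, 0.1]
opening: 1.002
```

Emit:
jog_arm --deltas '[0, -50, 0, 0, 0, 0, 1, 0, -50, 0, 0, 0, 0, 1, 0, -50, 0, 0, 0, 0, 1, 0, -50, 0, 0, 0, 0, 1, 0, -50, 0, 0, 0, 0, 1, 0, -50, 0, 0, 0, 0, 1, 0, -50, 0, 0, 0, 0, 1, 0, -40, 0, 0, 0, 0, 1, 0, -20, 0, 0, 0, 0, 1]'

```text
t: 2.52
eef_pos: [498.7, -125.4, 464.2]
tcp_rot: [-2.337, 1.565, -2.326]
ft_force: [0.4, 0.3, -1.0]
opening: 0.999
```

Run:
```python
from h import *
togo([449,-214,150],np.pi/2)
c=snap('wrist','w1')
```

```text
t 2.525 eef [ 498.7 -125.4  464.2] R [[-0.004, -0.011, 1.0], [-0.004, 1.0, 0.011], [-1.0, -0.004, -0.004]] j [-0.37  0.27  1.74 -0.01  1.13 -1.95] F [ 0.4  0.3 -1. ] op 0.999
turn [ 0.0114 -0.0037  0.0039] shift now-axes [143.7 -87.5 -50.1] shift goal-axes [143.2 -88.6 -49.7]
```

View pics/w1.png

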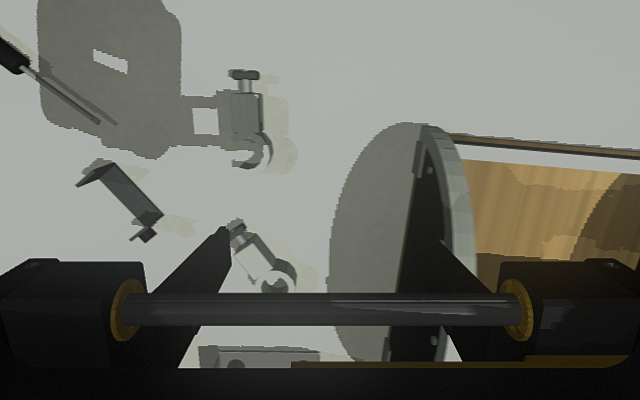

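Emit:
jog_arm --deltas '[25, -30, -17, 0.0114, -0.0037, 0.0039, 1, 40, -30, -17, 0, 0, 0, 1, 40, -29, -16, 0, 0, 0, 1, 38, 0, 0, 0, 0, 0, 1]'

```text
t: 3.08
eef_pos: [448.0, -218.2, 319.8]
tcp_rot: [-0.517, 1.564, -0.518]
ft_force: [0.4, -0.1, -1.3]
opening: 1.001
```

Run:
```python
from h import *
togo([449,-214,23],np.pi/2)
c=snap('wrist','w2')
```

```text
t 3.075 eef [ 448.  -218.2  319.8] R [[0.006, 0.001, 1.0], [-0.003, 1.0, -0.001], [-1.0, -0.003, 0.006]] j [-0.59  0.43  1.96  0.    0.75 -2.16] F [ 0.4 -0.1 -1.3] op 1.001
turn [-0.0008  0.0058  0.0033] shift now-axes [125.8   4.6   0.2] shift goal-axes [125.8   4.2   1. ]
```

View pics/w2.png

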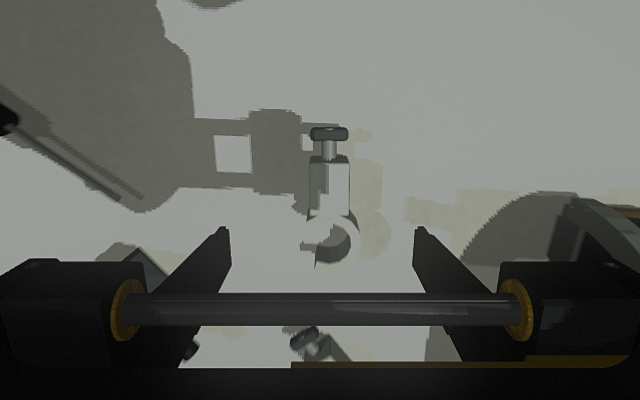

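Run:
```python
from h import *
c=load('w2')
for p in [(309,163),(350,163),(350,214),(309,216),(329,132)]: print(plane(c,*p,32))
print(proj(c,[449,-214,32]))
```

```text
[ 425.5 -229.    32. ]
[ 425.5 -197.8   32. ]
[ 466.8 -196.8   32. ]
[ 468.5 -229.4   32. ]
[ 402.1 -213.9   32. ]
[328.5 192.5]
```

Emit:
jog_arm --deltas '[40, 4.6, 0, 0, 0.0058, 0.0033, 1, 40, 0, 0, 0, 0, 0, 1, 30, 0, 0, 0, 0, 0, 1, 14, 0, 0, 0, 0, 0, 1, 0, 0, 0, 0, 0, 0, 1]'

```text
t: 3.75
eef_pos: [449.3, -211.0, 190.9]
tcp_rot: [2.502, 1.566, 2.503]
ft_force: [-0.4, -0.5, -0.1]
opening: 1.0
```

Run:
```python
from h import *
togo([448,-213.5,23],np.pi/2)
```

```text
t 3.75 eef [ 449.3 -211.   190.9] R [[-0.004, -0.001, 1.0], [0.003, 1.0, 0.001], [-1.0, 0.003, -0.004]] j [-0.57  0.65  2.05  0.    0.44 -2.14] F [-0.4 -0.5 -0.1] op 1.0
turn [ 0.0013 -0.0036 -0.0027] shift now-axes [-3.1 -2.5 -1.3] shift goal-axes [-3.1 -2.5 -1.3]
```

Tips are about 1 mm up; raise 3 mm, then close.

Emit:
jog_arm --deltas '[-3, -2.5, -1, 0, -0.0036, -0.0027, 1, 0, 0, 0, 0, 0, 0, 0, 0, 0, 0, 0, 0, 0, 0, 0, 0, 0, 0, 0, 0, 0, 0, 0, 0, 0, 0, 0, 0, 0, 0, 0, 0, 0, 0, 0]'

```text
t: 4.5
eef_pos: [448.9, -213.6, 196.2]
tcp_rot: [-0.586, 1.568, -0.584]
ft_force: [-0.2, 0.3, -0.2]
opening: 0.532
```

Run:
```python
from h import *
togo([448,-213.5,280],np.pi/2)
```

```text
t 4.5 eef [ 448.9 -213.6  196.2] R [[0.003, -0.002, 1.0], [-0.002, 1.0, 0.002], [-1.0, -0.002, 0.003]] j [-0.58  0.64  2.05 -0.    0.45 -2.15] F [-0.2  0.3 -0.2] op 0.532
turn [0.0018 0.0027 0.0018] shift now-axes [-2.548e+02 -4.000e-01 -2.000e-01] shift goal-axes [-2.548e+02  1.000e-01 -9.000e-01]
```

Emit:
jog_arm --deltas '[0, 0, 0, 0, 0, 0, 0, 0, 0, 0, 0, 0, 0, 0, 0, 0, 0, 0, 0, 0, 0, 0, 0, 0, 0, 0, 0, 0, 0, 0, 0, 0, 0, 0, 0]'

```text
t: 5.12
eef_pos: [448.9, -213.6, 196.1]
tcp_rot: [-0.573, 1.568, -0.572]
ft_force: [-0.5, 1.0, 1.0]
opening: 0.33
```

Emit:
jog_arm --deltas '[-10, 0, 0, 0, 0, 0, 0, -30, 0, 0, 0, 0, 0, 0, -45, 0, 0, 0, 0, 0, 0, -45, 0, 0, 0, 0, 0, 0, -45, 0, 0, 0, 0, 0, 0, -45, 0, 0, 0, 0, 0, 0, -35, 0, 0, 0, 0, 0, 0, -10, 0, 0, 0, 0, 0, 0]'

```text
t: 6.12
eef_pos: [446.7, -212.2, 471.5]
tcp_rot: [2.733, 1.57, 2.735]
ft_force: [-0.1, 0.2, -4.4]
opening: 0.334
```

Run:
```python
from h import *
yaw=-.085;c=np.array([655.3,141.7]);p=c+np.array([-93*np.cos(yaw),-93*np.sin(yaw)]);print(p)
togo([*p,280],np.pi/2+yaw)
snap('wrist','w3')
```

```text
[562.63576027 149.5954845 ]
t 6.125 eef [ 446.7 -212.2  471.5] R [[-0.001, -0.002, 1.0], [0.0, 1.0, 0.002], [-1.0, 0.0, -0.001]] j [-0.58  0.24  1.78 -0.    1.13 -2.15] F [-0.1  0.2 -4.4] op 0.334
turn [ 0.0868 -0.0011 -0.0004] shift now-axes [ 20.6 361.6 116.6] shift goal-axes [ 20.5 370.3  84.8]
```

View pics/w3.png

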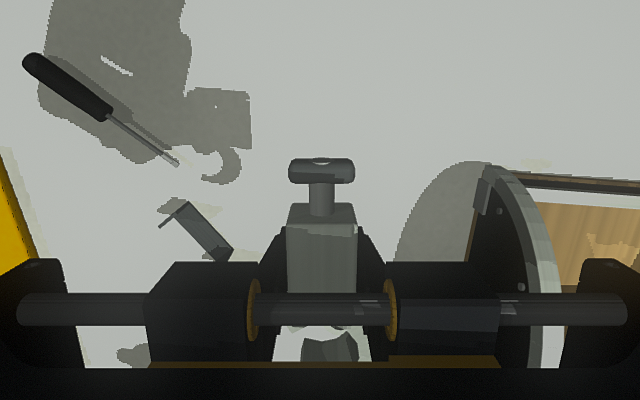

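Emit:
jog_arm --deltas '[0, 20, 5, 0.0868, 0, 0, 0, 0, 42, 10, 0, 0, 0, 0, 0, 48, 11, 0, 0, 0, 0, 0, 48, 11, 0, 0, 0, 0, 0, 48, 11, 0, 0, 0, 0, 0, 48, 11, 0, 0, 0, 0, 0, 48, 11, 0, 0, 0, 0, 0, 40, 9, 0, 0, 0, 0, 0, 18, 4, 0, 0, 0, 0, 0, 5, 1, 0, 0, 0, 0]'

```text
t: 7.42
eef_pos: [563.5, 154.9, 454.6]
tcp_rot: [-3.139, 1.545, 3.054]
ft_force: [-0.4, -0.4, -2.6]
opening: 0.335
```

Run:
```python
from h import *
togo([562.6,149.6,39],np.pi/2-.085)
for n in ('scene','side','wrist'): snap(n,n+'2')
a=load('scene2')['image'][:,:,::-1];b=load('side2')['image'][:,:,::-1]
cv2.imwrite('pics/m2.png',np.hstack([cv2.resize(a[0:240,180:440],(390,360)),cv2.resize(b[150:400,130:400],(400,360))]))
```

```text
t 7.425 eef [563.5 154.9 454.6] R [[-0.026, 0.091, 0.996], [0.002, 0.996, -0.091], [-1.0, -0.0, -0.026]] j [ 0.15  0.39  1.59  0.01  1.19 -1.33] F [-0.4 -0.4 -2.6] op 0.335
turn [-0.0059 -0.0262 -0.    ] shift now-axes [244.5  -5.3   6. ] shift goal-axes [244.6  -5.4  -0.4]
```

View pics/m2.png

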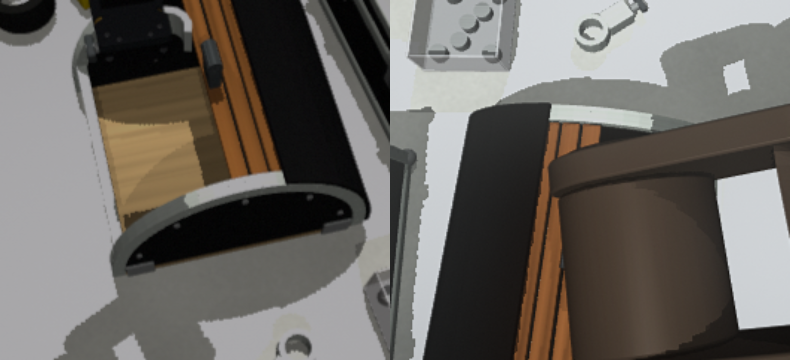

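View pics/wrist2.png

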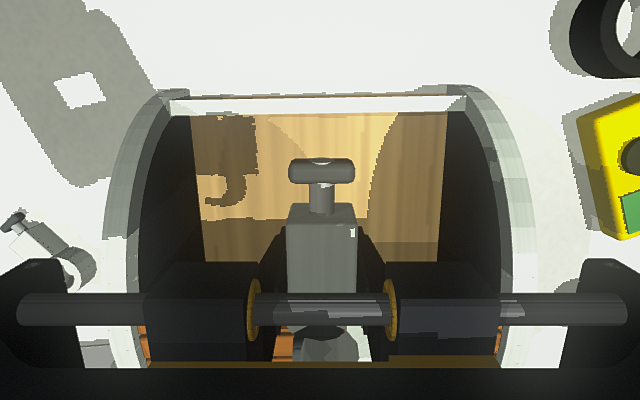

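Run:
```python
from h import *
c=load('wrist2')
im=c['image'][:,:,::-1]
cv2.imwrite('pics/w2z.png',cv2.resize(im[80:280,120:520],(800,400),interpolation=cv2.INTER_CUBIC))
for p in [(170,98),(467,96),(190,115),(447,113)]: print(plane(c,*p,71),plane(c,*p,12))
print(np.array(c['world_from_camera'])[:3,3])
print(plane(c,204,262,12),plane(c,438,262,12))
print('centerline floor', plane(c,318,114,12))
```

```text
[471.4  11.8  71. ] [469.6 -12.2  12. ]
[496.1 304.2  71. ] [498.3 327.3  12. ]
[489.4  28.5  71. ] [490.6   7.1  12. ]
[510.8 284.5  71. ] [515.3 304.5  12. ]
[482.56858822 161.00269679 436.6274086 ]
[676.5  -9.4  12. ] [704.  292.9  12. ]
centerline floor [502.9 155.3  12. ]
```

View pics/w2z.png

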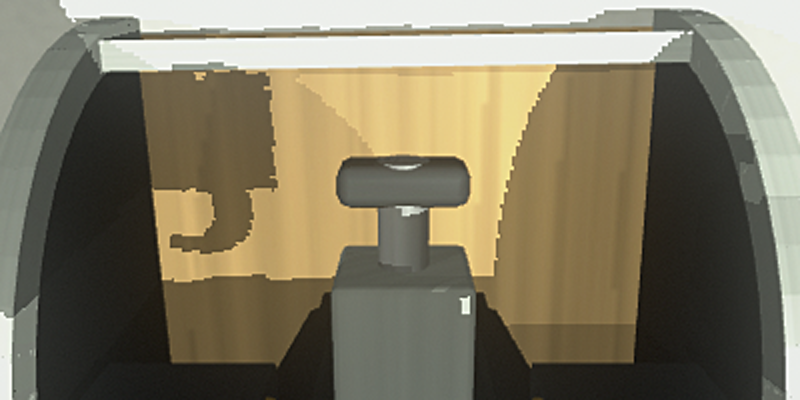

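Emit:
jog_arm --deltas '[20, -5, 0, -0.0059, -0.0262, 0, 0, 40, 0, 0, 0, 0, 0, 0, 40, 0, 0, 0, 0, 0, 0, 40, 0, 0, 0, 0, 0, 0, 40, 0, 0, 0, 0, 0, 0, 20, 0, 0, 0, 0, 0, 0, 0, 0, 0, 0, 0, 0, 0]'

```text
t: 8.45
eef_pos: [562.6, 139.3, 252.8]
tcp_rot: [0.027, 1.563, -0.069]
ft_force: [-0.6, 0.2, -2.5]
opening: 0.335
```

Run:
```python
from h import *
togo([564,149.7,39],np.pi/2-.084)
for n in ('scene','wrist'): snap(n,n+'3')
```

```text
t 8.45 eef [562.6 139.3 252.8] R [[0.007, 0.096, 0.995], [-0.001, 0.995, -0.096], [-1.0, 0.0, 0.007]] j [ 0.13  0.62  1.81 -0.    0.7  -1.34] F [-0.6  0.2 -2.5] op 0.335
turn [-0.0123  0.0074 -0.0002] shift now-axes [42.9 10.5  0.1] shift goal-axes [42.8 10.5  0.5]
```

View pics/wrist3.png

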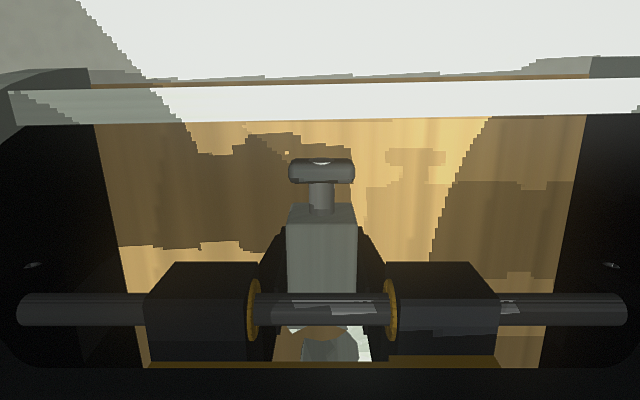

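View pics/scene3.png

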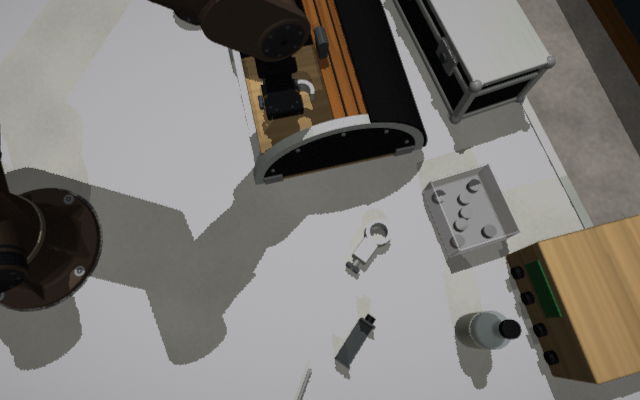

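Emit:
jog_arm --deltas '[15, 8, 0, -0.0123, 0.0074, 0, 0, 14, 0, 0, 0, 0, 0, 0, 6, 0, 0, 0, 0, 0, 0, 3, 0, 0, 0, 0, 0, 0, 0, 0, 0, 0, 0, 0, 0]'

```text
t: 9.18
eef_pos: [564.4, 148.2, 216.0]
tcp_rot: [0.263, 1.565, 0.18]
ft_force: [0.2, 0.0, -2.4]
opening: 0.334
```

Run:
```python
from h import *
togo([564,149.7,37],np.pi/2-.084)
```

```text
t 9.175 eef [564.4 148.2 216. ] R [[0.006, 0.083, 0.997], [0.001, 0.997, -0.083], [-1.0, 0.002, 0.006]] j [ 0.14  0.68  1.82  0.    0.63 -1.34] F [ 0.2  0.  -2.4] op 0.334
turn [ 0.0013  0.0057 -0.0015] shift now-axes [ 8.   1.5 -0.5] shift goal-axes [ 8.   1.5 -0.5]
```

Emit:
jog_arm --deltas '[4, 0, 0, 0, 0.0057, 0, 0, 2, 0, 0, 0, 0, 0, 0, 0, 0, 0, 0, 0, 0, 0]'

```text
t: 9.55
eef_pos: [564.5, 148.1, 210.1]
tcp_rot: [1.272, 1.569, 1.189]
ft_force: [-0.2, -0.0, -3.6]
opening: 0.337
```

Emit:
jog_arm --deltas '[2, 0, 0, 0, 0, 0, 0, 0, 0, 0, 0, 0, 0, 0]'

```text
t: 9.8
eef_pos: [564.6, 148.1, 208.2]
tcp_rot: [1.052, 1.569, 0.97]
ft_force: [-0.3, 0.0, -1.7]
opening: 0.338
```

Emit:
jog_arm --deltas '[1, 0, 0, 0, 0, 0, 0, 0, 0, 0, 0, 0, 0, 0]'

```text
t: 10.05
eef_pos: [564.6, 148.2, 208.3]
tcp_rot: [0.833, 1.568, 0.75]
ft_force: [0.0, -0.7, -3.4]
opening: 0.336
```

Emit:
jog_arm --deltas '[1, 0, 0, 0, 0, 0, 0, 0, 0, 0, 0, 0, 0, 0]'

```text
t: 10.3
eef_pos: [564.5, 148.2, 208.2]
tcp_rot: [0.703, 1.568, 0.621]
ft_force: [0.9, 0.0, -2.7]
opening: 0.334
```

Emit:
jog_arm --deltas '[3, 0, 0, 0, 0, 0, 0]'

```text
t: 10.42
eef_pos: [564.8, 148.2, 207.4]
tcp_rot: [0.468, 1.566, 0.386]
ft_force: [-9.1, -4.0, 40.1]
opening: 0.336
```

Firm floor contact. Ease off the press and release.

Emit:
jog_arm --deltas '[-0.8, 0, 0, 0, 0, 0, 0, 0, 0, 0, 0, 0, 0, 0.36, 0, 0, 0, 0, 0, 0, 0.45, 0, 0, 0, 0, 0, 0, 0.6, 0, 0, 0, 0, 0, 0, 0.6, 0, 0, 0, 0, 0, 0, 0.6]'

```text
t: 11.18
eef_pos: [565.0, 148.2, 207.9]
tcp_rot: [0.451, 1.565, 0.368]
ft_force: [0.0, 0.5, -0.1]
opening: 0.597
```

Emit:
jog_arm --deltas '[0, 0, 0, 0, 0, 0, 0.6, 0, 0, 0, 0, 0, 0, 0.6]'

```text
t: 11.42
eef_pos: [565.0, 148.2, 207.9]
tcp_rot: [0.45, 1.565, 0.368]
ft_force: [-0.2, -0.8, 0.0]
opening: 0.602
```

Run:
```python
from h import *
togo([655,143,320],np.pi/2-.084)
for n in ('wrist',): snap(n,n+'4')
```

```text
t 11.425 eef [565.  148.2 207.9] R [[0.005, 0.082, 0.997], [0.002, 0.997, -0.082], [-1.0, 0.002, 0.005]] j [ 0.14  0.69  1.82  0.    0.62 -1.35] F [-0.2 -0.8  0. ] op 0.602
turn [ 0.0018  0.005  -0.0024] shift now-axes [-282.7    2.9   91.6] shift goal-axes [-283.1    2.4   90.1]
```

View pics/wrist4.png

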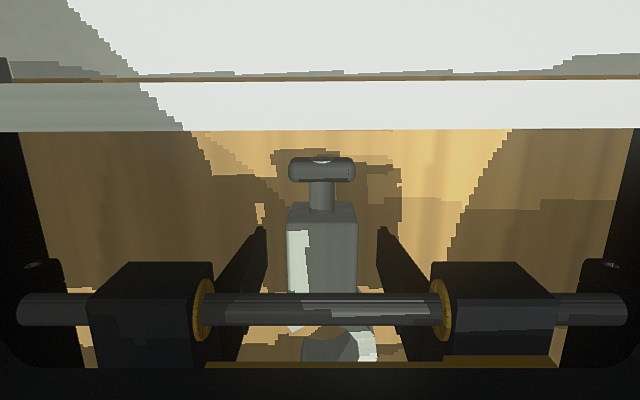

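Emit:
jog_arm --deltas '[-15, 0, 0, 0, 0, 0, 0.6, -30, 0, 0, 0, 0, 0, 0.6, -40, 0, 0, 0, 0, 0, 1, -45, 0, 0, 0, 0, 0, 1, -45, 0, 0, 0, 0, 0, 1, -45, 0, 0, 0, 0, 0, 1, -40, 0, 0, 0, 0, 0, 1, -15, 0, 0, 0, 0, 0, 1, 0, 0, 0, 0, 0, 0, 1]'

```text
t: 12.6
eef_pos: [560.5, 147.2, 500.9]
tcp_rot: [0.328, 1.559, 0.246]
ft_force: [-0.7, -0.3, 0.0]
opening: 1.001
```

Run:
```python
from h import *
togo([655,143,320],np.pi/2-.084)
for n in ('scene','side','wrist'): snap(n,n+'5')
a=load('scene5')['image'][:,:,::-1];b=load('side5')['image'][:,:,::-1]
cv2.imwrite('pics/m5.png',np.hstack([cv2.resize(a[0:180,220:420],(400,360)),cv2.resize(b[220:400,180:380],(400,360))]))
```

```text
t 12.6 eef [560.5 147.2 500.9] R [[0.011, 0.082, 0.997], [0.003, 0.997, -0.082], [-1.0, 0.004, 0.011]] j [ 0.14  0.34  1.54  0.    1.25 -1.35] F [-0.7 -0.3  0. ] op 1.001
turn [ 0.002   0.011  -0.0038] shift now-axes [10.9  3.5 94.4] shift goal-axes [ 9.9  3.7 94.5]
```

View pics/m5.png

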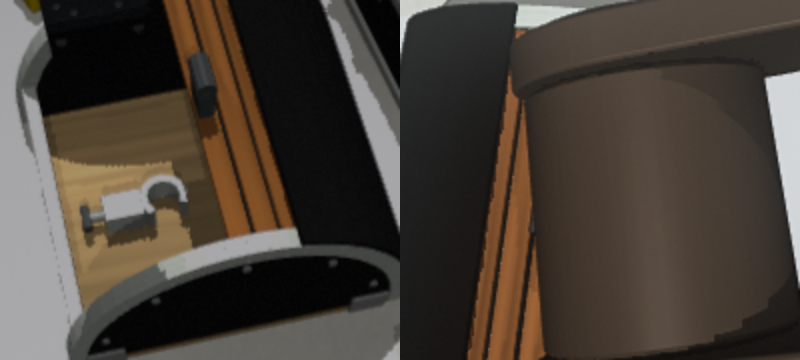

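View pics/wrist5.png

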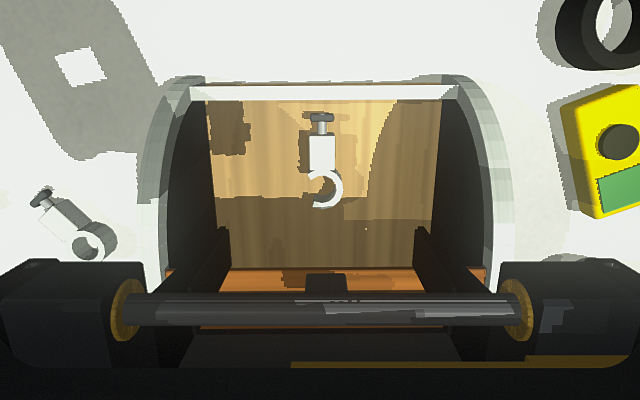

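Run:
```python
from h import *
c=load('wrist5');im=c['image'][:,:,::-1]
cv2.imwrite('pics/w5z.png',cv2.resize(im[255:300,160:500],(800,106*1),interpolation=cv2.INTER_CUBIC))
for p,z in [((306,273),191),((347,273),191),((326.5,273),191),((170,267),187),((484,267),187)]: print(p,plane(c,*p,z))
for p in [(214,101),(440,101)]: print('floorcorner',plane(c,*p,12))
for p in [(310,135),(334,135),(334,172),(310,172)]: print('clampblk',plane(c,*p,44))
s=load('scene5')
cv2.imwrite('pics/f5.png',cv2.resize(s['image'][10:80,290:360,::-1],(560,560),interpolation=cv2.INTER_CUBIC))
d=load('side0')
cv2.imwrite('pics/f0.png',cv2.resize(d['image'][290:360,220:290,::-1],(560,560),interpolation=cv2.INTER_CUBIC))
```

```text
(306, 273) [643.3 127.2 191. ]
(347, 273) [646.3 164.  191. ]
(326.5, 273) [644.8 145.6 191. ]
(170, 267) [629.3   4.5 187. ]
(484, 267) [652.8 288.9 187. ]
floorcorner [492.2  17.9  12. ]
floorcorner [515.4 302.6  12. ]
clampblk [540.3 136.1  44. ]
clampblk [542.7 165.1  44. ]
clampblk [588.6 161.8  44. ]
clampblk [586.1 132.   44. ]
```

View pics/f5.png

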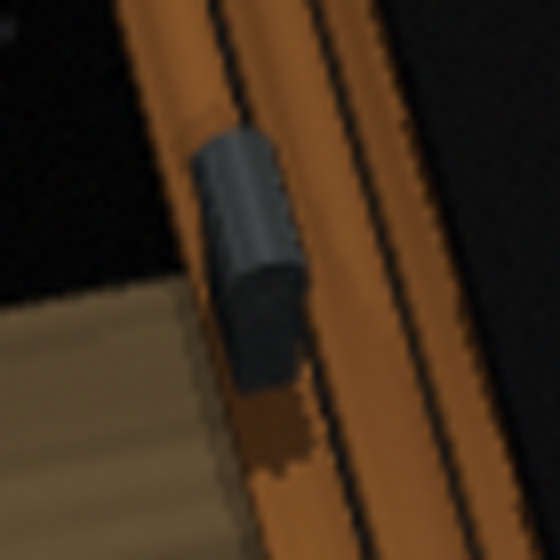

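View pics/f0.png

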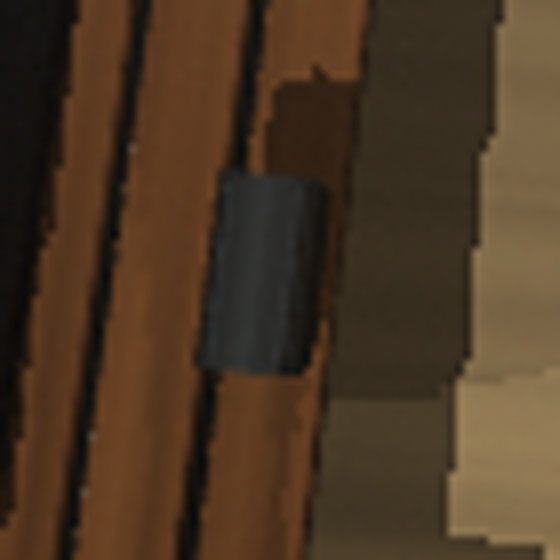

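Run:
```python
from h import *
s=load('scene5');d=load('side0')
S=lambda x,y:(x/8+290,y/8+10); D=lambda x,y:(x/8+220,y/8+290)
print(tri(s,S(249,205),d,D(263,274)))
print(tri(s,S(268,268),d,D(275,176)),tri(s,S(230,142),d,D(252,372)))
print('base near end',plane(s,*S(268,388),191))
togo([654,144,320],np.pi/2-.084)
```

```text
(array([652.4, 145.5, 229.6]), np.float64(1.7))
(array([650.9, 127.5, 230.8]), np.float64(1.9)) (array([653.5, 163.2, 229. ]), np.float64(1.7))
base near end [651.6 124.9 191. ]
t 12.75 eef [560.9 147.3 498.4] R [[0.007, 0.082, 0.997], [0.002, 0.997, -0.082], [-1.0, 0.003, 0.007]] j [ 0.14  0.34  1.54  0.    1.25 -1.35] F [-0.5 -0.7  0.7] op 0.999
turn [ 0.0019  0.0073 -0.003 ] shift now-axes [ 8.1  4.4 93. ] shift goal-axes [ 7.4  4.6 93.1]
```

Emit:
jog_arm --deltas '[0, -1, 30, 0.0019, 0.0073, 0, 1, 0, 0, 35, 0, 0, 0, 1, 0, 0, 20, 0, 0, 0, 1, 0, 0, 5, 0, 0, 0, 1, 0, 0, 0, 0, 0, 0, 1]'

```text
t: 13.38
eef_pos: [652.8, 138.7, 493.0]
tcp_rot: [3.012, 1.561, 2.928]
ft_force: [0.3, -0.4, 0.3]
opening: 1.001
```

Run:
```python
from h import *
togo([652.5,145.5,224],np.pi/2-.083)
```

```text
t 13.375 eef [652.8 138.7 493. ] R [[-0.009, 0.084, 0.996], [0.002, 0.996, -0.084], [-1.0, 0.001, -0.009]] j [ 0.11  0.49  1.32  0.    1.34 -1.38] F [ 0.3 -0.4  0.3] op 1.001
turn [-0.0008 -0.0094 -0.0012] shift now-axes [98.   6.7  0.1] shift goal-axes [98.   6.8 -0.8]
```

Emit:
jog_arm --deltas '[25, 6.7, 0, 0, -0.0094, 0, 1, 40, 0, 0, 0, 0, 0, 1, 22, 0, 0, 0, 0, 0, 1, 6, 0, 0, 0, 0, 0, 1, 0, 0, 0, 0, 0, 0, 1]'

```text
t: 14.0
eef_pos: [649.8, 146.4, 399.0]
tcp_rot: [1.041, 1.569, 0.958]
ft_force: [0.6, 0.1, 1.1]
opening: 1.002
```

Run:
```python
from h import *
togo([652.5,145.5,224],np.pi/2-.083)
for n in ('scene','wrist'): snap(n,n+'6')
a=load('scene6')['image'][:,:,::-1];b=load('wrist6')['image'][:,:,::-1]
cv2.imwrite('pics/m6.png',np.hstack([cv2.resize(a[0:120,260:400],(420,360)),cv2.resize(b[200:380,220:440],(380,311),interpolation=cv2.INTER_CUBIC)[:,:].copy() if 0 else cv2.resize(b[200:380,220:440],(380,360))]))
```

```text
t 14.0 eef [649.8 146.4 399. ] R [[0.001, 0.083, 0.997], [0.001, 0.997, -0.083], [-1.0, 0.001, 0.001]] j [ 0.12  0.56  1.46  0.    1.13 -1.37] F [0.6 0.1 1.1] op 1.002
turn [ 0.0003  0.0008 -0.0014] shift now-axes [ 4.  -0.7  2.7] shift goal-axes [ 4.  -0.7  2.7]
```

View pics/m6.png

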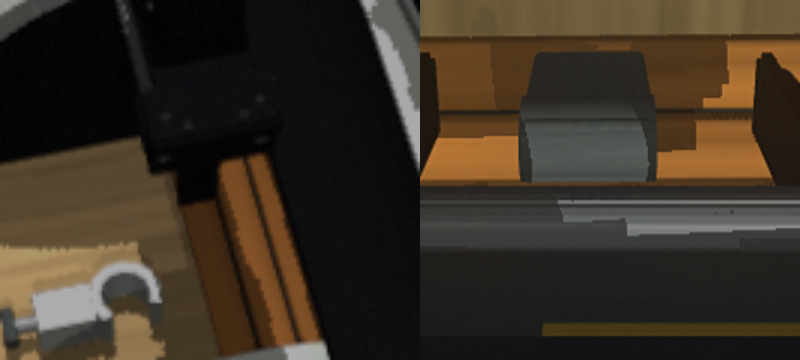

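Emit:
jog_arm --deltas '[4, -1, 3, 0, 0, 0, 1, 0, 0, 0, 0, 0, 0, 0, 0, 0, 0, 0, 0, 0, 0, 0, 0, 0, 0, 0, 0, 0, 0, 0, 0, 0, 0, 0, 0, 0, 0, 0, 0, 0, 0, 0, 0, 0, 0, 0, 0, 0, 0, 0, 0, 0, 0, 0, 0, 0, 0, 0, 0, 0, 0, 0, 0]'

```text
t: 15.22
eef_pos: [653.1, 144.2, 397.3]
tcp_rot: [0.086, 1.566, 0.003]
ft_force: [-0.6, 2.4, -0.5]
opening: 0.378
```

Emit:
jog_arm --deltas '[0, 0, 0, 0, 0, 0, 0, 0, 0, 0, 0, 0, 0, 0]'

```text
t: 15.48
eef_pos: [653.1, 144.3, 397.3]
tcp_rot: [0.062, 1.566, -0.02]
ft_force: [-0.3, -0.8, -0.2]
opening: 0.378
```

Run:
```python
from h import *
togo([652.5,145.5,224],np.pi/2-.083)
C=np.array([657,145.5,12]); R=212
e,_,_=tool(); g=e-[0,0,171]; ex=np.array([np.cos(-.083),np.sin(-.083),0])
lx=(g-C)@ex; r=np.hypot(lx,g[2]-12); a=np.degrees(np.arctan2(g[2]-12,-lx)); print(lx,r,a)
aa=np.radians([a,83,77,71,65,59,53,47,41,35,29,24])
X=-r*np.cos(aa);Z=r*np.sin(aa)
print(np.c_[-np.diff(Z),np.diff(X)].round(1).tolist())
```

```text
t 15.475 eef [653.1 144.3 397.3] R [[0.005, 0.082, 0.997], [-0.0, 0.997, -0.082], [-1.0, 0.0, 0.005]] j [ 0.12  0.56  1.45 -0.    1.12 -1.37] F [-0.3 -0.8 -0.2] op 0.378
turn [ 0.0007  0.0046 -0.0003] shift now-axes [ 2.3  1.2 -0.7] shift goal-axes [ 2.3  1.2 -0.7]
-3.775266208863112 214.35358258864548 88.99083559925373
[[1.6, -22.3], [3.9, -22.1], [6.2, -21.6], [8.4, -20.8], [10.5, -19.8], [12.5, -18.6], [14.4, -17.2], [16.1, -15.6], [17.7, -13.8], [19.0, -11.9], [16.7, -8.3]]
```

Gripped (0.378 ≈ 36 mm). Roll down in small steps, watching forces.

Emit:
jog_arm --deltas '[0.5, 0, -11, 0, 0, 0, 0, 1, 0, -11, 0, 0, 0, 0, 1.7, 0, -11, 0, 0, 0, 0, 2.2, 0, -11, 0, 0, 0, 0]'

```text
t: 15.98
eef_pos: [611.0, 147.4, 393.5]
tcp_rot: [0.063, 1.548, -0.019]
ft_force: [7.1, -2.4, 0.3]
opening: 0.378
```

```bash
cat > arc.py <<'E'
from h import *
togo([652.5,145.5,224],np.pi/2-.083)
C=np.array([657,145.5,12])
e,_,_=tool(); g=e-[0,0,171]; ex=np.array([np.cos(-.083),np.sin(-.083),0])
lx=(g-C)@ex; r=np.hypot(lx,g[2]-12); a=np.degrees(np.arctan2(g[2]-12,-lx)); print('lx r a',lx,r,a, 'ly',(g-C)@np.array([.083,.9966,0]))
aa=np.radians(np.r_[a,np.arange(a-3,20,-3)])
X=-214.3*np.cos(aa);Z=214.3*np.sin(aa)
print(np.c_[-np.diff(Z),np.diff(X)].round(1)[:10].tolist())
E
python3 arc.py
```

```text
t 15.975 eef [611.  147.4 393.5] R [[0.022, 0.082, 0.996], [-0.0, 0.997, -0.082], [-1.0, 0.001, 0.022]] j [ 0.13  0.5   1.57 -0.    1.05 -1.35] F [ 7.1 -2.4  0.3] op 0.378
turn [ 0.001   0.0223 -0.0014] shift now-axes [-0.5  1.5 41.6] shift goal-axes [-1.5  1.6 41.5]
lx r a -46.01180105791552 215.50312956466084 77.67194710825018 ly -1.958009520526413
[[2.7, -10.9], [3.2, -10.7], [3.8, -10.6], [4.4, -10.3], [4.9, -10.1], [5.4, -9.8], [5.9, -9.5], [6.4, -9.2], [6.9, -8.9], [7.3, -8.5]]
```

Emit:
jog_arm --deltas '[2.7, 0, -10, 0, 0.01, 0, 0, 3.2, 0, -10.5, 0, 0.01, 0, 0, 3.8, 0, -10.5, 0, 0, 0, 0, 4.4, 0, -10.3, 0, 0, 0, 0]'

```text
t: 16.48
eef_pos: [571.1, 150.2, 382.5]
tcp_rot: [0.129, 1.549, 0.047]
ft_force: [4.2, -2.1, 5.5]
opening: 0.375
```

```bash
sed -i "s/^e,_,_=tool(); g=.*; ex/e,Rm,_=tool(); g=e+171*Rm[:,0]; ex/" arc.py; python3 arc.py
```

```text
t 16.475 eef [571.1 150.2 382.5] R [[0.022, 0.082, 0.996], [0.001, 0.997, -0.082], [-1.0, 0.003, 0.021]] j [ 0.15  0.46  1.68 -0.    0.98 -1.34] F [ 4.2 -2.1  5.5] op 0.375
turn [ 0.0011  0.0214 -0.0028] shift now-axes [-10.7   2.   81.7] shift goal-axes [-12.5   2.1  81.5]
lx r a -82.304342203573 215.88016688270986 67.58885974889876 ly -1.9951068819707014
[[4.5, -10.3], [5.1, -10.0], [5.6, -9.7], [6.1, -9.4], [6.6, -9.1], [7.0, -8.7], [7.5, -8.3], [7.9, -7.9], [8.3, -7.5], [8.7, -7.1]]
```

Emit:
jog_arm --deltas '[4.7, 0, -10.3, 0, 0.01, 0, 0, 5.3, 0, -10, 0, 0.01, 0, 0, 5.8, 0, -9.7, 0, 0, 0, 0, 6.2, 0, -9.4, 0, 0, 0, 0, 6.7, 0, -9, 0, 0, 0, 0]'

```text
t: 17.1
eef_pos: [523.7, 153.6, 357.6]
tcp_rot: [0.206, 1.55, 0.124]
ft_force: [-0.5, -2.6, 7.7]
opening: 0.376
```

```bash
python3 arc.py
```

```text
t 17.1 eef [523.7 153.6 357.6] R [[0.021, 0.082, 0.996], [0.003, 0.997, -0.082], [-1.0, 0.004, 0.021]] j [ 0.16  0.43  1.81 -0.    0.88 -1.32] F [-0.5 -2.6  7.7] op 0.376
turn [ 0.001   0.0207 -0.0043] shift now-axes [-34.7   2.7 129.8] shift goal-axes [-37.4   2.6 129.1]
lx r a -130.01175613627237 217.70112186837136 53.33016345609585 ly -2.279148074374182
[[6.9, -8.8], [7.4, -8.4], [7.8, -8.0], [8.2, -7.6], [8.6, -7.2], [9.0, -6.7], [9.3, -6.2], [9.6, -5.7], [9.9, -5.2], [10.2, -4.7]]
```

Emit:
jog_arm --deltas '[7.6, 0, -8.5, 0, 0.01, 0, 0, 8, 0, -8, 0, 0.01, 0, 0, 8.3, 0, -7.6, 0, 0, 0, 0, 8.6, 0, -7.2, 0, 0, 0, 0]'

```text
t: 17.6
eef_pos: [491.4, 155.9, 327.2]
tcp_rot: [0.57, 1.562, 0.488]
ft_force: [-2.5, -2.9, 7.5]
opening: 0.371
```

```bash
python3 arc.py
```

```text
t 17.6 eef [491.4 155.9 327.2] R [[0.008, 0.082, 0.997], [0.004, 0.997, -0.082], [-1.0, 0.005, 0.008]] j [ 0.18  0.44  1.91  0.    0.78 -1.31] F [-2.5 -2.9  7.5] op 0.371
turn [ 0.0011  0.0075 -0.0048] shift now-axes [-66.6   3.1 162. ] shift goal-axes [-67.8   3.  161.5]
lx r a -164.6538119909004 218.87207063593615 41.21144328562374 ly -2.5155673743184566
[[8.6, -7.2], [9.0, -6.7], [9.3, -6.2], [9.6, -5.7], [9.9, -5.2], [10.2, -4.7], [10.4, -4.2]]
```

Emit:
jog_arm --deltas '[9, 0.5, -6.5, 0, 0, 0, 0, 9.3, 0.5, -6, 0, 0, 0, 0, 9.7, 0, -5.4, 0, 0, 0, 0]'

```text
t: 17.98
eef_pos: [471.0, 157.8, 299.7]
tcp_rot: [0.486, 1.565, 0.404]
ft_force: [-4.8, 1.4, 7.9]
opening: 0.375
```

```bash
python3 arc.py
```

```text
t 17.975 eef [471.  157.8 299.7] R [[0.005, 0.082, 0.997], [0.002, 0.997, -0.082], [-1.0, 0.003, 0.005]] j [ 0.19  0.46  1.98  0.    0.7  -1.3 ] F [-4.8  1.4  7.9] op 0.375
turn [ 0.0013  0.0052 -0.0028] shift now-axes [-94.3   2.8 182.3] shift goal-axes [-95.3   2.8 181.8]
lx r a -185.43945422856666 219.13184290068483 32.19431449318478 ly -2.7009252696239416
[[9.6, -5.7], [9.9, -5.2], [10.2, -4.7], [10.4, -4.1]]
```

Emit:
jog_arm --deltas '[9.7, 0, -5.2, 0, 0, 0, 0, 9.9, 0, -4.7, 0, 0, 0, 0]'

```text
t: 18.23
eef_pos: [459.7, 158.7, 280.3]
tcp_rot: [0.556, 1.566, 0.474]
ft_force: [-3.1, -1.6, 5.1]
opening: 0.376
```

```bash
python3 arc.py
```

```text
t 18.225 eef [459.7 158.7 280.3] R [[0.005, 0.082, 0.997], [0.002, 0.997, -0.082], [-1.0, 0.003, 0.004]] j [ 0.2   0.48  2.02  0.    0.64 -1.29] F [-3.1 -1.6  5.1] op 0.376
turn [ 0.0012  0.0044 -0.0027] shift now-axes [-113.9    2.9  193.8] shift goal-axes [-114.7    2.8  193.2]
lx r a -196.99025340832688 219.695293591255 26.27856415958984 ly -2.7532613472292704
[[10.2, -4.7], [10.4, -4.2]]
```

Emit:
jog_arm --deltas '[6, 0, -2.5, 0, 0, 0, 0]'

```text
t: 18.35
eef_pos: [456.6, 159.0, 274.1]
tcp_rot: [0.602, 1.566, 0.52]
ft_force: [-4.1, -1.4, 5.4]
opening: 0.375
```

Emit:
jog_arm --deltas '[5, 0, -2, 0, 0, 0, 0]'

```text
t: 18.48
eef_pos: [454.3, 159.2, 269.1]
tcp_rot: [0.646, 1.567, 0.564]
ft_force: [-2.1, -2.4, 4.6]
opening: 0.377
```

Emit:
jog_arm --deltas '[4, 0, -1.5, 0, 0, 0, 0]'

```text
t: 18.6
eef_pos: [452.5, 159.3, 265.0]
tcp_rot: [0.692, 1.567, 0.611]
ft_force: [-4.1, -1.3, 4.6]
opening: 0.374
```

Run:
```python
from h import *
for n in ('scene','wrist'): snap(n,n+'7')
a=load('scene7')['image'][:,:,::-1];b=load('wrist7')['image'][:,:,::-1]
cv2.imwrite('pics/m7.png',np.hstack([cv2.resize(a[0:190,210:430],(400,345)),cv2.resize(b,(552,345))[:,76:476]]))
```

```text
(no output)
```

View pics/m7.png

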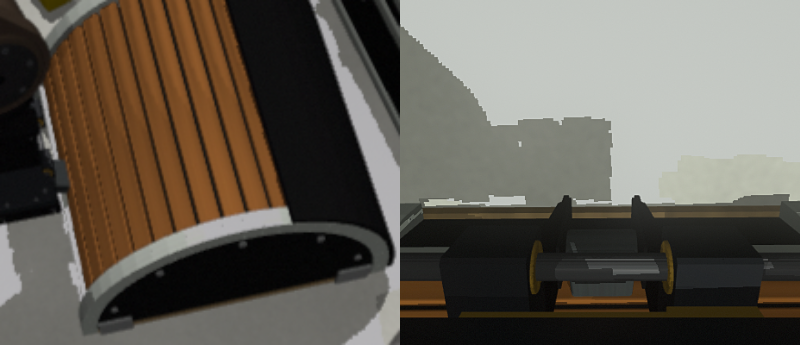

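Run:
```python
from h import *
b=load('wrist7')['image'][:,:,::-1]
z=cv2.resize(b[220:370,80:560],(800,250)); z=cv2.convertScaleAbs(z,alpha=1.8,beta=20)
cv2.imwrite('pics/w7z.png',z)
c=load('wrist7')
C=np.array([654,144,12]);ex=np.array([np.cos(-.083),np.sin(-.083),0]);ey=np.array([.083,.9966,0])
for nm,lx,z in [('panel out top',-171,71),('panel in top',-157,71),('slat lead shut',-175*np.cos(np.radians(20)),12+175*np.sin(np.radians(20))),('slat+0.1',-175*np.cos(np.radians(26)),12+175*np.sin(np.radians(26)))]:
    print(nm,proj(c,C+lx*ex+90*ey+[0,0,z-12]),z)
```

```text
panel out top [486.5 296. ] 71
panel in top [483.2 317.7] 71
slat lead shut [485.6 307.1] 71.85352508199202
slat+0.1 [498.2 338.6] 88.71495068808855
```

View pics/w7z.png

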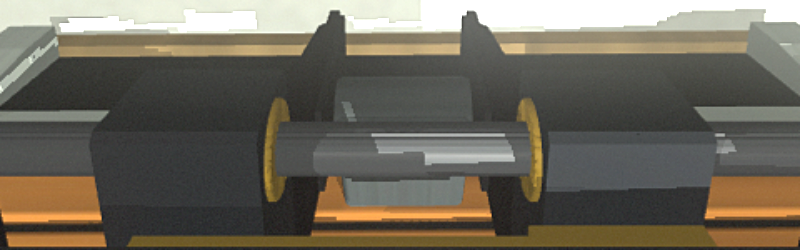

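Emit:
jog_arm --deltas '[4, 0, -1.5, 0, 0, 0, 0]'

```text
t: 18.82
eef_pos: [451.5, 159.4, 261.9]
tcp_rot: [0.479, 1.565, 0.398]
ft_force: [-3.9, -9.5, 42.2]
opening: 0.376
```

Emit:
jog_arm --deltas '[4, 0, -1.5, 0, 0, 0, 0]'

```text
t: 18.95
eef_pos: [451.0, 159.3, 260.0]
tcp_rot: [0.315, 1.559, 0.234]
ft_force: [-4.4, -10.3, 41.3]
opening: 0.376
```

Emit:
jog_arm --deltas '[-1, 0, 0, 0, 0, 0, 0, 0, 0, 0, 0, 0, 0, 0]'

```text
t: 19.2
eef_pos: [451.4, 159.2, 261.4]
tcp_rot: [0.296, 1.558, 0.215]
ft_force: [-1.7, -1.0, 3.3]
opening: 0.375
```

Emit:
jog_arm --deltas '[0, 0, 0, 0, 0, 0, 1, 0, 0, 0, 0, 0, 0, 1, 0, 0, 0, 0, 0, 0, 1, 0, 0, 0, 0, 0, 0, 1, 0, 0, 0, 0, 0, 0, 1, 0, 0, 0, 0, 0, 0, 1]'

```text
t: 19.95
eef_pos: [451.8, 159.5, 260.8]
tcp_rot: [0.329, 1.557, 0.247]
ft_force: [-0.5, 0.0, 0.1]
opening: 0.945
```

Emit:
jog_arm --deltas '[-8, 0, -3, 0, 0, 0, 1, -20, 0, -5, 0, 0, 0, 1, -40, 0, 0, 0, 0, 0, 1, -45, 0, 0, 0, 0, 0, 1, -45, 0, 0, 0, 0, 0, 1, -20, 0, 0, 0, 0, 0, 1, 0, -40, 0, 0, 0, 0, 1, 0, -45, 0, 0, 0, 0, 1, 0, -45, 0, 0, 0, 0, 1, 0, 0, 0, 0, 0, 0, 1]'

```text
t: 21.2
eef_pos: [426.7, 27.1, 449.1]
tcp_rot: [0.264, 1.553, 0.185]
ft_force: [-0.7, -0.1, 0.7]
opening: 1.001
```

Run:
```python
from h import *
togo([452,159,300],np.pi/2-.083)
for n in ('scene','side'): snap(n,n+'8')
s=load('scene8');d=load('side8');a=s['image'][:,:,::-1];b=d['image'][:,:,::-1]
cv2.imwrite('pics/m8.png',np.hstack([cv2.resize(a[0:190,210:430],(400,345),interpolation=cv2.INTER_CUBIC),cv2.resize(b[200:400,180:412],(400,345),interpolation=cv2.INTER_CUBIC)]))
```

```text
t 21.2 eef [426.7  27.1 449.1] R [[0.017, 0.079, 0.997], [0.003, 0.997, -0.079], [-1.0, 0.005, 0.017]] j [-0.09  0.15  1.95  0.01  1.02 -1.59] F [-0.7 -0.1  0.7] op 1.001
turn [ 0.0036  0.0168 -0.0046] shift now-axes [-21.  133.6  15.1] shift goal-axes [-21.9 133.6  14.2]
```

View pics/m8.png

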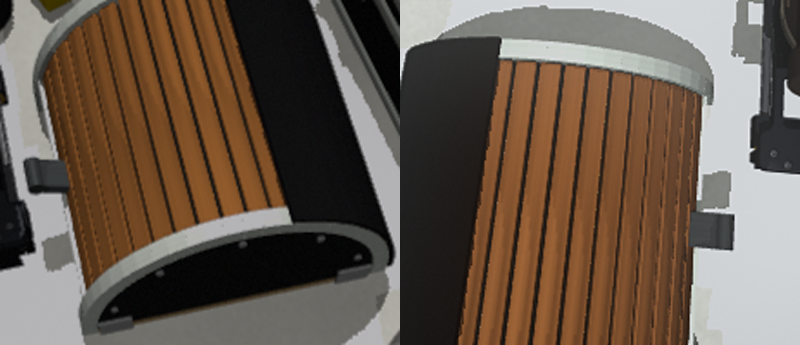

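Run:
```python
from h import *
c=snap('wrist','wrist8')
s=load('scene8');d=load('side8')
# fin pictures
cv2.imwrite('pics/f8.png',np.hstack([cv2.resize(s['image'][70:125,205:260,::-1],(400,400),interpolation=cv2.INTER_CUBIC),cv2.resize(d['image'][310:360,340:390,::-1],(400,400),interpolation=cv2.INTER_CUBIC)]))
```

```text
(no output)
```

View pics/wrist8.png

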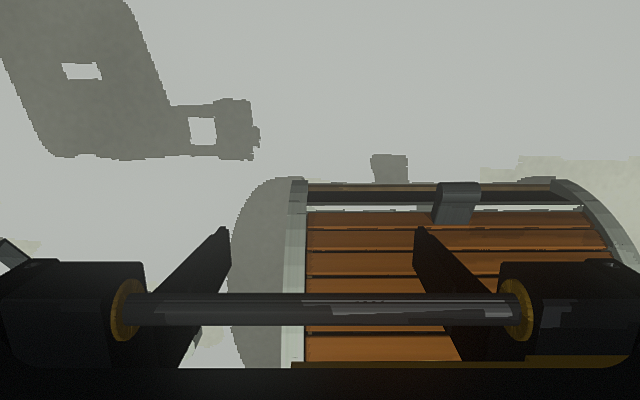

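View pics/f8.png

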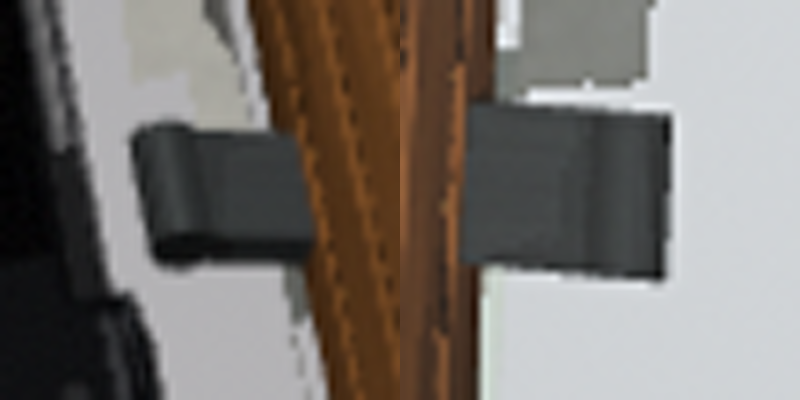

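Run:
```python
from h import *
c=load('wrist8')
ex=np.array([np.cos(-.083),np.sin(-.083),0]);ey=np.array([.083,.9966,0])
for C in (np.array([654,144,0]),np.array([657,145,0])):
  for y in (-100,100):
    for j in (0,.06,.15,.3):
      a=np.radians(20)+j; print(y,j,proj(c,C-177*np.cos(a)*ex+y*ey+[0,0,12+177*np.sin(a)]),end=' ')
    print('panel top out/in',proj(c,C-171*ex+y*ey+[0,0,71]),proj(c,C-157*ex+y*ey+[0,0,71]))
im=c['image'][:,:,::-1]
cv2.imwrite('pics/w8z.png',cv2.resize(im[170:240,280:620],(800,165),interpolation=cv2.INTER_CUBIC))
s=load('scene8');d=load('side8')
S=lambda x,y:(x*55/400+205,y*55/400+70);D=lambda x,y:((x-400)/8+340,y/8+310)
for q in (tri(s,S(133,135),d,D(665,275)),tri(s,S(158,245),d,D(672,112))):
  l=q[0]-[655.5,144.5,12]; print(q,l@ex,np.hypot(l@ex,l[2]),np.degrees(np.arctan2(l[2],-(l@ex))))
```

```text
-100 0 [351.5 208.9] -100 0.06 [352.2 215.8] -100 0.15 [353.2 227.5] -100 0.3 [354.8 250.7] panel top out/in [351.5 204.2] [351.1 216.6]
100 0 [540.2 209.8] 100 0.06 [545.1 216.7] 100 0.15 [552.3 228.4] 100 0.3 [563.7 251.6] panel top out/in [540.2 205.1] [537.7 217.5]
-100 0 [352.6 211.5] -100 0.06 [353.3 218.4] -100 0.15 [354.4 230.2] -100 0.3 [356.  253.5] panel top out/in [352.6 206.8] [352.2 219.1]
100 0 [540.9 212.4] 100 0.06 [545.7 219.3] 100 0.15 [553.  231.1] 100 0.3 [564.4 254.3] panel top out/in [540.8 207.7] [538.4 220. ]
(array([453.7, 177.4, 103.6]), np.float64(1.8)) -203.83286463481946 223.4690061400834 24.19856840002367
(array([451.4, 142.2, 102.5]), np.float64(2.9)) -203.2067001603352 222.4482254144824 24.006246781880346
```

View pics/w8z.png

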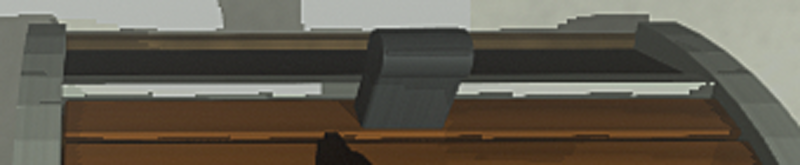

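Run:
```python
from h import *
st=env.state();print(st['t'],st['qvel'].round(4),st['ft_force'].round(2)); print(env.job_done())
```

```text
21.35 [ 0.0185  0.0067 -0.0009 -0.0005 -0.0011 -0.0032] [0.1  0.37 0.14]
the job is handed in; nothing more can be done
None
```

The open-jawed hook clamp is on the store's floor with the tambour door rolled fully shut over it, and I handed the job in at t = 21.35 s. `env.job_done()` gives no verdict, so this rests on my own checks.

- **Clamp:** I set it down in floor contact (briefly pressing with about 40 N) and released it there. A picture taken after I lifted away showed it lying flat. It sat about 90 mm in front of the store's centre, near the middle of the width. It can't be seen now the door is shut.
- **Door:** I pinched the pull and rolled it along the arc until it met its stop, where the force rose to about 42 N. After letting go, two views put the pull's outer end at 24.0–24.2° (fully shut is 24°). The wrist view showed the leading slat on the front panel's top edge, with no gap.
- **Arm:** It stands clear of everything, with about 0 N at the wrist. Its base joint was still settling slightly (0.02 rad/s) at hand-in.

**Disagreements:** my estimates of the store's centre differed by a few millimetres, so the pull's arc radius appeared to grow from 214 to about 220 mm as the door closed. At the stop the grip slid about 2–5 mm past the expected end point. Neither affected the door being shut.

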